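# Put the stage up-light on amber

### The job

The band wants amber light: with the shutter still closed, push on one of the wheel's flat arms with a finger to turn the stage lamp's colour wheel until the amber filter covers the whole lens, and only then push the red post to swing the shutter open until the lens is completely uncovered. Push gently and do not grip or squeeze any part of the lamp; leave the lamp, mug, cup and pedal where they stand, and take your hand away at the end.

Things in the scene. Friction and masses are not known exactly. Their poses are not given: they have to be found in the camera images.
- lamp: Grey stage up-light loose on the table, 3 kg: box 170 (x) x 240 (y) x 66 mm high, with a flat colour wheel on top and a black shutter between box and wheel. Origin on the table, 5 mm in -y from the box's centre; z up. In its frame the wheel axle is at y +30, the lens at y -20, the shutter pivot at y -95 mm, all at x 0. At its -y end the shutter lever with a red post juts out.
- axle (a point): On the wheel's upright axle, 107 mm above the table (mid-height of the arms). The wheel is a black-rimmed disc, radius 85 mm, z = 90 to 98 mm, with a black hub, radius 17, up to z = 120 mm. Four see-through filters, radius 25 mm, 50 mm from the axle: counter-clockwise from above amber, blue, green, red. It turns either way and stays where left (friction 0.07 N m, no coasting).
- arm (a point): Tip of one of the wheel's four bare aluminium arms, at mid-height (z = 107 mm), 127 mm from the axle: the one 45 degrees counter-clockwise (from above) of amber; the others follow every 90 degrees. Each is an upright flat bar along the radius, 8 mm thick, z = 92 to 122 mm, jutting 42 mm beyond the disc. A fingertip 105 to 115 mm from the axle at z = 85 to 105 mm pushes it and clears all below.
- amber (a point): Centre of the amber (orange-yellow) filter in the wheel, radius 25 mm, 94 mm above the table. It turns with the wheel.
- lens (a point): Centre of the lamp's round white lens, radius 18 mm, 68 mm above the table, fixed in the lamp's top, under the wheel on the line from the axle to the shutter pivot, 50 mm from the axle. While closed, the black shutter blade hides it. Amber covers all of it when amber is within 6 mm horizontally of this point.
- wheel (a joint): Angle of the colour wheel in rad: 0 (or 2 pi) = amber centred over the lens, growing counter-clockwise seen from above. Starts between 1.05 and 5.23; hard stops at -1.7 and 8.0. Either direction is allowed.
- shutter (a joint): Angle of the shutter in rad: 0 = closed (starts at 0 to 0.12, still covering the lens), growing counter-clockwise seen from above as it opens; the lens is fully uncovered from 0.8; hard stop at 1.15. It stays where it is left (0.07 N m of friction, no spring). Opening moves the red post towards the lamp's +x.
- shutter_pivot (a point): On the shutter's upright pivot axis, 73 mm above the table. The black blade reaches from here over the lens, under the wheel; the flat steel lever runs 70 mm the other way, out past the end of the lamp, to the red post.
- shutter_post (a point): Centre of the top of the red upright post (14 mm thick, 45 mm tall, z = 75 to 120 mm) at the lever's end, 70 mm from the shutter's pivot. Push it sideways round the pivot.
- mug: White mug, radius 40 mm, 90 mm high, handle to its +y; origin under its centre. Bystander.
- cup: Pink cup, radius 38 mm, 80 mm high; origin under its centre. Bystander.
- pedal: Green effects pedal, 115 (x) x 65 (y) x 35 mm plus knobs to 49 mm high; origin under its centre. Bystander.

How it is judged:
By the outcome, as a careful person would: the job done as asked, in the order asked, and still so for the second after the job is handed in, with the robot touching nothing.
It also fails if it takes over 64 s, if anything falls off the work surface, if the arm or the gripper's body presses on something with over 40 N, if the wrist force passes 120 N, or if a joint passes its speed limit or range.

### The arm

A 7-joint arm with a two-finger parallel gripper is mounted at the origin on the work surface. World frame = base frame: x ahead of the robot, y to its left, z up, the work surface at z = 0. Lengths are in m, angles in rad, forces in N, time in s.
With the tool pointing down it reaches from about 0.4 to 0.85 m from the base axis. Payload 10.4 kg.
Tool frame: the origin (TCP) lies between the finger pads; the fingertips stand 25 mm ahead of it and the grasp point (between the pads) lies 6 mm ahead of it; z points along the fingers, y is the line along which they close (so a half turn about z gives the same grasp; the last joint's range is limited). The gripper opens to 87 mm and grips with 3 to 60 N. Pads are 19 mm wide; open, the fingers measure 117 mm over their backs; the gripper's body (75 mm by 190 mm) begins 51 mm behind the grasp point.
Start: joints at [-1.277, 0.332, -0.065, 1.46, 0.022, 1.35, -0.088], TCP at [0.195, 0.594, 0.248] pointing down, gripper open.
Joint ranges: [-2.6, 2.6], [-0.5, 2.12], [-1.47, 1.34], [0.16, 2.42], [-1.27, 4.41], [0.06, 2.06], [-2.6, 2.6]. Speed limits (rad/s): [2.22, 2.22, 2.79, 2.79, 3.14, 3.14, 3.14].

### API

Orientations are given as a unit quaternion [x, y, z, w].
In Python, from rig import r, eyes, sign_off gives the robot as it stands.
- The arm moves only by the shell command python3 -m creep 'ROWS' [OPENING] [FORCE]. ROWS is JSON, a list of rows, each an object of numbers: "x", "y", "z": the shift along the tool's x, y, z each as a share of 150 mm, from -1 to 1; "twist": the turn about the tool's z as a share of 60 degrees, from -1 to 1. In form: [{"x": .., "y": .., "z": .., "twist": ..}, ...]. A call has 1 to 20 rows; each row is the pose to reach, as a shift and turn from the pose commanded when the call began, along the tool's axes at that moment; what a row does not reach only later rows make up. A row lasts 1/12 s, in which the tool goes at most 41.7 mm and 7.16 degrees, less where a joint would pass 70% of its speed; a pose out of reach is approached as far as the arm can. A call with a number of a shift or a turn outside -1 to 1 is refused whole. A call with a gripper value outside its range is refused whole. OPENING is the closure in counts, from 0 (fully open) to 255 (shut), set as the call begins (- or left out, the last holds). The fingers move at their own pace and stop on an object; FORCE is the grip in N (left out, the last holds). Time passes only in rows, so rows that repeat a pose let the fingers close. It gives the time, the measured TCP pose, the force, the opening and the grip force at its end, in the units of the state.
- r.state(): the state, without advancing time (a new reading comes with each control period).
- eyes.capture(name): name is "scene" or "side" or "wrist"; returns a dict with "pixels" (420x560x3 uint8, red, green, blue), "fx", "fy", "cx", "cy" (pixels), "xyz" and "rotation" of the camera in the world. Camera axes: x right, y down, z forward; pixel columns grow to the right and rows downward; lengths in m; the calibration is good to about 2 mm. A picture is of the moment at which its call begins. There is no depth.
- sign_off(): hands the job in; it is judged then, once.
The state is a dict: "time": time; "joints": joint angles; "qd": joint speeds; "joint_efforts": joint torques, N m; "tool_pos": TCP position; "eef_rot": TCP orientation; "wrist_force": force on the tool from outside, world axes, zero at the start; "torque": the same for the moment, N m; "finger_gap": finger opening in m; "finger_force": force on a finger pad.
Only numpy, scipy, OpenCV 4.12 (cv2) and the standard library are available. Lean on these libraries where they do the work, as an engineer would, in place of code of your own. Each camera call takes 0.05 s, during which the arm holds its last target. There are 200 camera calls.

## Working session

There is one attempt and no reset: what is moved stays moved. The work goes in short steps, Python scripts to look and compute and a shell command to move; the robot and the scene stay as the last step left them, time stands still between calls to the robot, and variables do not carry over. Pictures are saved under pics/ and viewed, at most 13 in all, crops included, and the job is handed in when it is done.

```bash
ls; mkdir -p pics; cat > h.py <<'E'
from rig import r, eyes, sign_off
import numpy as np, cv2
def cap(n,fn=None):
    c=eyes.capture(n)
    if fn: cv2.imwrite('pics/'+fn,np.ascontiguousarray(c['pixels'][:,:,::-1]))
    return c
def ray(c,u,v,z):
    R=np.array(c['rotation']); 
    if R.size==4:
        from scipy.spatial.transform import Rotation as Ro; R=Ro.from_quat(R).as_matrix()
    d=R@np.array([(u-c['cx'])/c['fx'],(v-c['cy'])/c['fy'],1]); p=np.array(c['xyz'])
    return p+d*(z-p[2])/d[2]
E
python3 - <<'E'
from h import *
for n in('scene','side','wrist'):
    c=cap(n,n+'1.png'); print(n,c['fx'],c['xyz'],np.round(c['rotation'],3).tolist())
print(r.state())
a,b,d=[cv2.imread(f'pics/{n}1.png') for n in('scene','side','wrist')]
E
```

```text
pics
scene 457.75317349225566 [ 1.40831401 -0.44694176  1.12399366] [0.782, 0.497, -0.193, -0.324]
side 389.38970135676806 [0.45334379 0.8469848  0.76655568] [-0.053, 0.896, -0.44, 0.019]
wrist 310.7945158144139 [0.12688414 0.61631858 0.38431417] [0.802, 0.582, 0.078, 0.108]
{'time': 0.15, 'joints': array([-1.27660395,  0.33271659, -0.06469119,  1.4606969 ,  0.02160469,
        1.34989392, -0.0885433 ]), 'qd': array([-0.00049613, -0.00173236,  0.00063955, -0.00312046,  0.00134731,
       -0.00031115, -0.00034059]), 'joint_efforts': array([ 5.57403491e-04, -6.23625755e+01,  2.46021396e-02, -3.90141106e+01,
       -6.13502017e-02,  3.70746665e-02,  7.48734169e-05]), 'tool_pos': array([0.19462875, 0.59366767, 0.24696758]), 'eef_rot': array([ 1.57751821e-01,  9.87478660e-01, -5.06615443e-04, -5.59823162e-05]), 'wrist_force': array([-0.33183196, -0.3800763 , -0.66388411]), 'torque': array([-0.0324033 , -0.0313926 , -0.01242772]), 'finger_force': 0.0, 'finger_gap': 0.08676105896861248}
```

View pics/scene1.png

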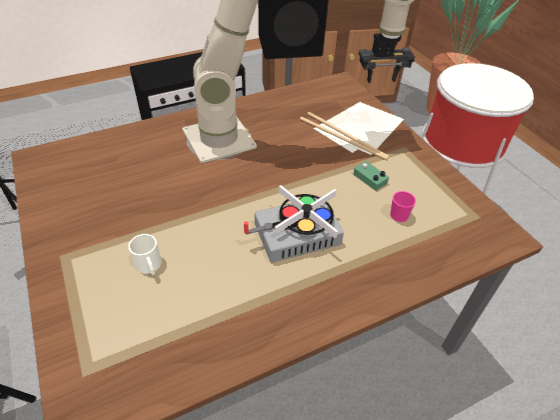

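View pics/side1.png

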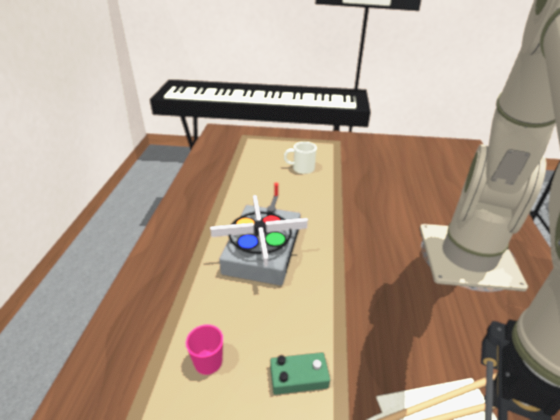

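The scene view shows amber at about (306,226), blue (322,215), green (307,202), red (290,212) and the red post at (247,228). In the side view the post is at (277,188) and the hub at (260,228). Next I'll locate these by colour.

```bash
cat >> h.py <<'E'
RNG=dict(amber=((18,150,150),(28,255,255)),blue=((112,150,120),(125,255,255)),green=((55,170,100),(75,255,255)),red=((172,150,150),(180,255,255)),red2=((0,180,120),(6,255,255)),cup=((155,150,120),(172,255,255)))
def blobs(c,name,lo=15):
    hsv=cv2.cvtColor(c['pixels'],cv2.COLOR_RGB2HSV); m=cv2.inRange(hsv,*RNG[name])
    n,l,s,ce=cv2.connectedComponentsWithStats(m)
    return [(int(s[i][4]),s[i][:4].tolist(),ce[i].round(1).tolist()) for i in range(1,n) if s[i][4]>=lo]
E
python3 - <<'E'
from h import *
for n in('scene','side'):
    c=cap(n)
    for k in RNG:
        for b in blobs(c,k): print(n,k,b, ray(c,*b[2],.094).round(3))
    c=c['pixels']; 
    im=cv2.resize(c[170:270,230:360] if n=='scene' else c[170:290,200:330],None,fx=4,fy=4,interpolation=cv2.INTER_CUBIC)
    cv2.imwrite(f'pics/z_{n}.png',im[:,:,::-1])
E
python3 -c "
import cv2,numpy as np
a=cv2.imread('pics/z_scene.png');print(a.shape)"
```

```text
scene blue (115, [315, 208, 16, 12], [323.4, 213.1]) [0.601 0.124 0.094]
scene red (112, [282, 207, 16, 10], [289.0, 211.0]) [0.548 0.031 0.094]
scene cup (549, [391, 192, 24, 30], [401.7, 205.8]) [0.676 0.366 0.094]
side amber (25, [237, 218, 16, 5], [244.6, 219.6]) [0.629 0.032 0.094]
side blue (227, [238, 235, 20, 14], [247.5, 241.2]) [0.606 0.118 0.094]
side red (69, [263, 215, 17, 7], [270.5, 217.9]) [0.559 0.016 0.094]
side cup (1349, [187, 326, 35, 48], [205.4, 348.4]) [0.633 0.432 0.094]
(400, 520, 3)
```

View pics/z_scene.png

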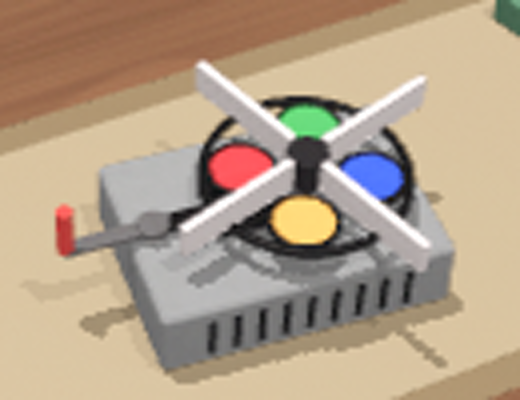

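The zoomed crop shows hub top at (310,148), post top at (65,210), pivot at (153,222) and arm tips at (203,66), (422,82), (429,243), (184,232), all in 4x crop pixels.

```bash
python3 - <<'E'
from h import *
c=cap('scene')
P={}
for k,u,v,z in [('hub',310,145,.12),('post',65,210,.12),('pivot',153,221,.074),('amber',304,220,.098),('blue',374,177,.098),('green',308,125,.098),('red',240,168,.098),('t1',203,65,.122),('t2',422,82,.122),('t3',429,240,.122),('t4',184,230,.122)]:
    P[k]=ray(c,230+u/4,170+v/4,z)[:2]
h=P['hub']
for k in P: d=P[k]-h; print(k,P[k].round(3),np.hypot(*d).round(3),np.degrees(np.arctan2(d[1],d[0])).round(1))
d=P['post']-P['pivot'];print(np.hypot(*d),np.degrees(np.arctan2(d[1],d[0])))
d=P['t1']-P['t3'];print(P['t1']/2+P['t3']/2,P['t2']/2+P['t4']/2)
for n in('mug','pedal'):pass
print('mug',ray(c,145,243,.09),'pedal',ray(c,371,176,.035), 'cup',ray(c,403,198,.08))
E
```

```text
hub [0.576 0.08 ] 0.0 0.0
post [ 0.56  -0.117] 0.197 -94.6
pivot [ 0.559 -0.045] 0.126 -97.5
amber [0.625 0.05 ] 0.058 -31.3
blue [0.608 0.12 ] 0.052 51.0
green [0.537 0.1  ] 0.044 151.8
red [0.557 0.03 ] 0.053 -110.8
t1 [0.463 0.043] 0.118 -161.9
t2 [0.553 0.193] 0.115 101.5
t3 [0.699 0.112] 0.127 14.7
t4 [ 0.616 -0.046] 0.132 -72.4
0.07211724757442789 -89.72364641724472
[0.58106835 0.07748096] [0.58419735 0.07314492]
mug [ 0.4865451 -0.4053778  0.09     ] pedal [0.46637814 0.40260068 0.035     ] cup [0.63872602 0.40295198 0.08      ]
```

View pics/z_side.png

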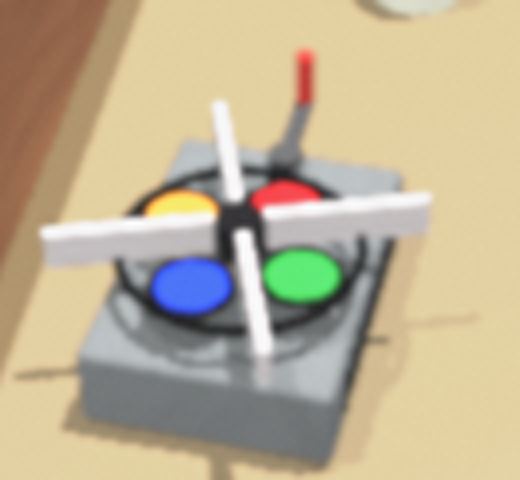

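```bash
python3 -m creep '[{"x":-0.25,"y":-0.16},{"x":-0.5,"y":-0.33},{"x":-0.75,"y":-0.5},{"x":-0.985,"y":-0.66},{"x":-0.985,"y":-0.66},{"x":-0.985,"y":-0.66}]' 255 10
python3 -m creep '[{"x":-0.25,"y":-0.16},{"x":-0.5,"y":-0.33},{"x":-0.75,"y":-0.5},{"x":-0.985,"y":-0.66},{"x":-0.985,"y":-0.66},{"x":-0.985,"y":-0.66}]'
python3 -m creep '[{"x":-0.25,"y":-0.16},{"x":-0.5,"y":-0.33},{"x":-0.75,"y":-0.5,"twist":-0.1},{"x":-0.985,"y":-0.66,"twist":-0.2},{"x":-0.985,"y":-0.66,"twist":-0.3},{"x":-0.985,"y":-0.66,"twist":-0.4},{"x":-0.985,"y":-0.66,"twist":-0.5},{"x":-0.985,"y":-0.66,"twist":-0.56},{"x":-0.985,"y":-0.66,"twist":-0.56},{"x":-0.985,"y":-0.66,"twist":-0.56}]'
python3 - <<'E'
from h import *
c=cap('wrist','w2.png'); print(r.state()['joints'],c['xyz'])
for k,z in(('amber',.098),('blue',.098),('green',.098),('red',.098)):
    for b in blobs(c,k,40): print(k,b,ray(c,*b[2],z).round(4))
E
```

```text
[-1.27662098  0.33237239 -0.06469422  1.46030067  0.02163825  1.34991005
 -0.08851679] [0.12690913 0.6164145  0.38478039]schema error: expected keys x, y, z, twist
schema error: expected keys x, y, z, twist
schema error: expected keys x, y, z, twist
```

View pics/w2.png

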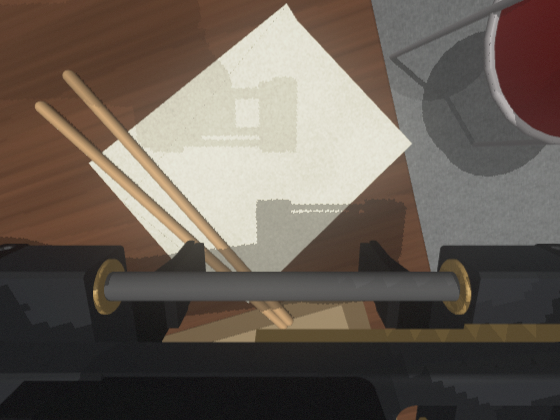

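The move was refused because every key is required, so the wrist view still shows only the paper and sticks. I'll send it again with all the keys.

```bash
python3 -m creep '[{"x":-0.25,"y":-0.16,"z":0,"twist":0},{"x":-0.5,"y":-0.33,"z":0,"twist":0},{"x":-0.75,"y":-0.5,"z":0,"twist":0},{"x":-0.985,"y":-0.66,"z":0,"twist":0},{"x":-0.985,"y":-0.66,"z":0,"twist":0},{"x":-0.985,"y":-0.66,"z":0,"twist":0}]' 255 10
python3 -m creep '[{"x":-0.25,"y":-0.16,"z":0,"twist":0},{"x":-0.5,"y":-0.33,"z":0,"twist":0},{"x":-0.75,"y":-0.5,"z":0,"twist":0},{"x":-0.985,"y":-0.66,"z":0,"twist":0},{"x":-0.985,"y":-0.66,"z":0,"twist":0},{"x":-0.985,"y":-0.66,"z":0,"twist":0}]'
python3 -m creep '[{"x":-0.25,"y":-0.16,"z":0,"twist":0},{"x":-0.5,"y":-0.33,"z":0,"twist":0},{"x":-0.75,"y":-0.5,"z":0,"twist":-0.1},{"x":-0.985,"y":-0.66,"z":0,"twist":-0.2},{"x":-0.985,"y":-0.66,"z":0,"twist":-0.3},{"x":-0.985,"y":-0.66,"z":0,"twist":-0.4},{"x":-0.985,"y":-0.66,"z":0,"twist":-0.5},{"x":-0.985,"y":-0.66,"z":0,"twist":-0.56},{"x":-0.985,"y":-0.66,"z":0,"twist":-0.56},{"x":-0.985,"y":-0.66,"z":0,"twist":-0.56}]'
python3 - <<'E'
from h import *
c=cap('wrist','w3.png'); print(r.state()['joints'],c['xyz'])
for k,z in(('amber',.098),('blue',.098),('green',.098),('red',.098)):
    for b in blobs(c,k,40): print(k,b,ray(c,*b[2],z).round(4))
E
```

```text
time: 0.85
tool_pos: [0.3077, 0.4506, 0.2481]
eef_rot: [0.161, 0.987, 0.0, 0.001]
wrist_force: [0.6, 0.5, 0.3]
finger_gap: 0.0545
finger_force: 0.0
time: 1.35
tool_pos: [0.416, 0.3112, 0.2478]
eef_rot: [0.16, 0.987, -0.0, 0.0]
wrist_force: [-0.9, 1.4, -0.1]
finger_gap: 0.0153
finger_force: 0.0
time: 2.18
tool_pos: [0.523, 0.1754, 0.2474]
eef_rot: [-0.134, 0.991, 0.0, -0.0]
wrist_force: [0.5, -0.0, -1.1]
finger_gap: 0.0008
finger_force: 0.0
[-0.6402747   0.16666427  0.26440738  1.67282657 -0.04527826  1.30811616
  1.47208564] [0.45424872 0.15616445 0.38489579]
red (1408, [103, 174, 45, 48], [123.4, 195.1]) [0.5546 0.0297 0.098 ]
```

View pics/w3.png

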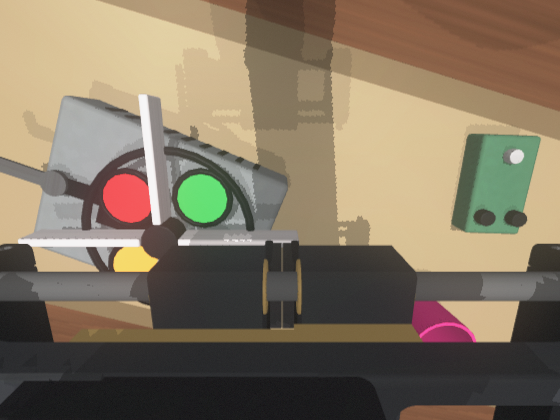

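Wrist view: hub top (160,238), pivot (54,182), red filter (126,195), green (203,197). One arm runs along row 238 to the tip at (297,236), close to the fingers.

```bash
python3 - <<'E'
from h import *
c=cap('wrist')
P={k:ray(c,u,v,z)[:2] for k,u,v,z in[('hub',160,238,.12),('piv',54,182,.075),('red',126,195,.098),('green',203,197,.098),('t1',146,96,.122),('t2',297,233,.122),('t4',22,238,.122)]}
h=P['hub']
for k in P: d=P[k]-h; print(k,P[k].round(4),np.hypot(*d).round(3),np.degrees(np.arctan2(d[1],d[0])).round(1))
E
```

```text
hub [0.5778 0.0763] 0.0 0.0
piv [ 0.5677 -0.0499] 0.127 -94.6
red [0.5539 0.0317] 0.051 -118.2
green [0.5365 0.102 ] 0.049 148.1
t1 [0.4608 0.0462] 0.121 -165.6
t2 [0.5397 0.1942] 0.124 107.9
t4 [ 0.6097 -0.0423] 0.123 -75.0
```

```bash
python3 -m creep '[{"x":0,"y":0,"z":0.2,"twist":0},{"x":0,"y":0,"z":0.4,"twist":0},{"x":0,"y":0,"z":0.6,"twist":0},{"x":0,"y":0,"z":0.75,"twist":0},{"x":0,"y":0,"z":0.87,"twist":0},{"x":0,"y":0,"z":0.87,"twist":0},{"x":0,"y":0,"z":0.87,"twist":0}]'
python3 -m creep '[{"x":-0.03,"y":0,"z":0,"twist":0},{"x":-0.06,"y":0,"z":0,"twist":0},{"x":-0.09,"y":0,"z":0,"twist":0},{"x":-0.126,"y":0.001,"z":0,"twist":0.042},{"x":-0.158,"y":0.002,"z":0,"twist":0.083},{"x":-0.19,"y":0.003,"z":0,"twist":0.125},{"x":-0.223,"y":0.004,"z":0,"twist":0.167},{"x":-0.255,"y":0,"z":0,"twist":0.208},{"x":-0.287,"y":-0.004,"z":0,"twist":0.25},{"x":-0.319,"y":-0.008,"z":0,"twist":0.292},{"x":-0.35,"y":-0.013,"z":0,"twist":0.333},{"x":-0.381,"y":-0.023,"z":0,"twist":0.375},{"x":-0.412,"y":-0.033,"z":0,"twist":0.417},{"x":-0.443,"y":-0.043,"z":0,"twist":0.458},{"x":-0.473,"y":-0.053,"z":0,"twist":0.5},{"x":-0.502,"y":-0.068,"z":0,"twist":0.542},{"x":-0.53,"y":-0.083,"z":0,"twist":0.583},{"x":-0.559,"y":-0.098,"z":0,"twist":0.625},{"x":-0.587,"y":-0.113,"z":0,"twist":0.667},{"x":-0.587,"y":-0.113,"z":0,"twist":0.667}]'
python3 - <<'E'
from h import *
a=cap('scene')['pixels'][170:270,230:360];b=cap('side')['pixels'][150:290,190:330]
c=cap('scene')
for k in ('amber','blue','green','red'):
    for b_ in blobs(c,k): print(k,b_,ray(c,*b_[2],.098).round(4))
im=np.hstack([cv2.resize(a,(390,400),interpolation=2),cv2.resize(b,(400,400),interpolation=2)])
cv2.imwrite('pics/p4.png',im[:,:,::-1])
E
```

```text
time: 2.87
tool_pos: [0.523, 0.1738, 0.1168]
eef_rot: [-0.134, 0.991, -0.0, -0.001]
wrist_force: [-0.2, -0.1, 0.7]
finger_gap: 0.0003
finger_force: 0.0
time: 4.53
tool_pos: [0.614, 0.1807, 0.1177]
eef_rot: [0.214, 0.977, 0.0, 0.001]
wrist_force: [0.6, -0.3, 0.5]
finger_gap: 0.0009
finger_force: 0.0
blue (155, [310, 216, 17, 12], [318.4, 221.4]) [0.6279 0.091  0.098 ]
red (86, [287, 199, 16, 7], [294.2, 202.7]) [0.5263 0.0604 0.098 ]
```

View pics/p4.png

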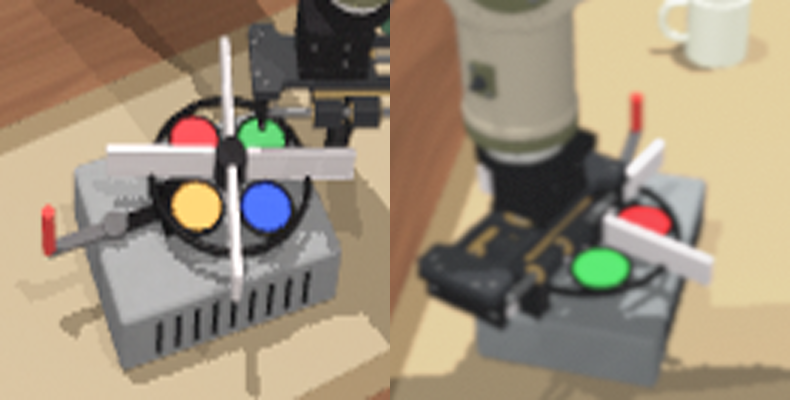

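```bash
python3 -m creep '[{"x":-0.032,"y":0.003,"z":0,"twist":0.042},{"x":-0.064,"y":0.005,"z":0,"twist":0.083},{"x":-0.097,"y":0.005,"z":0,"twist":0.125},{"x":-0.129,"y":0.005,"z":0,"twist":0.167},{"x":-0.161,"y":0.002,"z":0,"twist":0.208},{"x":-0.193,"y":-0.002,"z":0,"twist":0.25},{"x":-0.225,"y":-0.007,"z":0,"twist":0.292},{"x":-0.256,"y":-0.013,"z":0,"twist":0.333},{"x":-0.281,"y":-0.02,"z":0,"twist":0.367},{"x":-0.306,"y":-0.027,"z":0,"twist":0.4},{"x":-0.306,"y":-0.027,"z":0,"twist":0.4}]'
python3 - <<'E'
from h import *
c=cap('scene'); p=c['pixels']
im=cv2.resize(p[175:265,235:350],None,fx=6,fy=6,interpolation=2)
cv2.imwrite('pics/p5.png',im[:,:,::-1])
E
```

```text
time: 5.6
tool_pos: [0.6531, 0.1577, 0.1173]
eef_rot: [0.412, 0.911, 0.0, 0.0]
wrist_force: [-0.0, -0.5, 0.1]
finger_gap: 0.0003
finger_force: 0.0
```

View pics/p5.png

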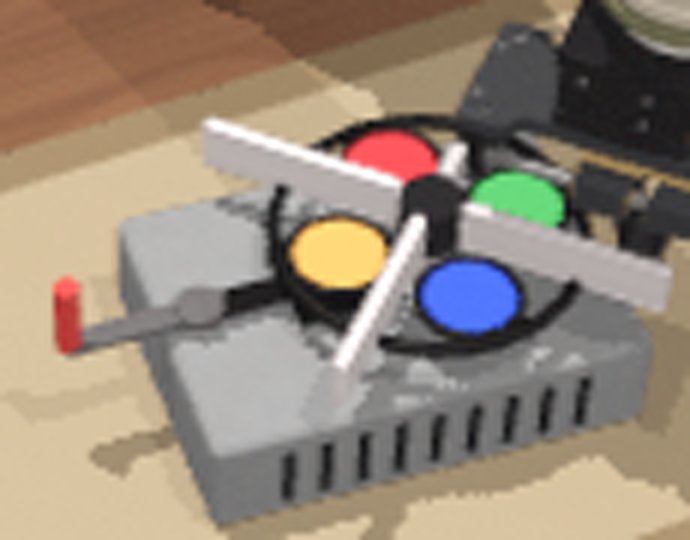

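Crop at 6x: amber (339,254), blue (470,297), green (516,203), red (392,163), hub top (435,188), pivot (202,305), and the box's top long edge from (217,460) to (645,352).

```bash
python3 - <<'E'
from h import *
c=cap('scene')
g=lambda u,v,z: ray(c,235+(u+.5)/6-.5,175+(v+.5)/6-.5,z)[:2]
P={k:g(*a) for k,*a in [('hub',435,186,.12),('piv',202,303,.075),('amber',339,254,.098),('blue',470,297,.098),('green',516,203,.098),('red',392,165,.098),('post',66,286,.12)]}
h=(P['amber']+P['green']+P['blue']+P['red'])/4; print('mean',h)
for k in P: d=P[k]-h; print(k,P[k].round(4),np.hypot(*d).round(3),np.degrees(np.arctan2(d[1],d[0])).round(1))
a=lambda p,q:np.degrees(np.arctan2(*(q-p)[::-1]))
print('edge',a(g(217,460,.066),g(645,352,.066)),np.linalg.norm(g(217,460,.066)-g(645,352,.066)),'end',a(g(122,222,.066),g(217,460,.066)))
d=P['piv']-h; L=h+d/np.linalg.norm(d)*.05; print('lens',L)
E
```

```text
mean [0.58037375 0.07408239]
hub [0.5727 0.0799] 0.01 143.0
piv [ 0.5596 -0.0451] 0.121 -99.9
amber [0.5768 0.0238] 0.05 -94.0
blue [0.6305 0.0705] 0.05 -4.1
green [0.5828 0.124 ] 0.05 87.3
red [0.5314 0.0781] 0.049 175.3
post [ 0.5581 -0.1185] 0.194 -96.6
edge 83.11965714188942 0.22983246636139423 end -7.626844263164956
lens [0.57179538 0.02482377]
```

```bash
python3 -m creep '[{"x":-0.02,"y":0.002,"z":0,"twist":0.028},{"x":-0.042,"y":0.004,"z":0,"twist":0.055},{"x":-0.042,"y":0.004,"z":0,"twist":0.055},{"x":-0.042,"y":0.004,"z":0,"twist":0.055},{"x":0,"y":0,"z":0,"twist":0.055},{"x":0.1,"y":0,"z":0,"twist":0.055},{"x":0.2,"y":0,"z":0,"twist":0.055},{"x":0.2,"y":0,"z":0,"twist":0.055},{"x":0.2,"y":0,"z":-0.25,"twist":0.055},{"x":0.2,"y":0,"z":-0.5,"twist":0.055},{"x":0.2,"y":0,"z":-0.75,"twist":0.055},{"x":0.2,"y":0,"z":-0.95,"twist":0.055},{"x":0.2,"y":0,"z":-0.95,"twist":0.055},{"x":0.2,"y":0,"z":-0.95,"twist":0.055}]'
python3 - <<'E'
from h import *
p=[cap('scene')['pixels'][175:265,235:350],cap('side')['pixels'][180:280,200:320]]
q=cap('wrist','w6.png')
im=np.vstack([cv2.resize(p[0],None,fx=6,fy=6,interpolation=2)])
cv2.imwrite('pics/p6.png',im[:,:,::-1])
c=cap('scene')
hsv=cv2.cvtColor(c['pixels'],cv2.COLOR_RGB2HSV)[175:265,235:350]
for k,lo,hi in(('amber',(15,110,180),(30,255,255)),('blue',(108,120,100),(128,255,255)),('green',(50,120,100),(80,255,255)),('red',(170,120,150),(180,255,255))):
    n,l,s,ce=cv2.connectedComponentsWithStats(cv2.inRange(hsv,lo,hi))
    i=1+s[1:,4].argmax(); u,v=ce[i]; P=ray(c,u+235,v+175,.098)[:2]; d=P-[.5804,.0741]
    print(k,s[i][4],P.round(4),np.hypot(*d).round(3),np.degrees(np.arctan2(d[1],d[0])).round(1))
E
```

```text
time: 6.87
tool_pos: [0.6332, 0.1815, 0.2616]
eef_rot: [0.437, 0.9, 0.002, 0.001]
wrist_force: [-0.8, 0.8, -1.4]
finger_gap: 0.0006
finger_force: 0.0
amber 137 [0.5732 0.0243] 0.05 -98.3
blue 163 [0.6298 0.0668] 0.05 -8.4
green 86 [0.5818 0.1302] 0.056 88.6
red 84 [0.5252 0.085 ] 0.056 168.8
```

View pics/w6.png

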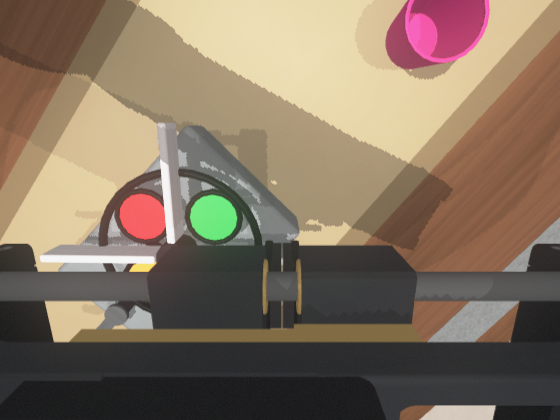

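Amber now points to about -98°, against a lens direction of about -97°, so it covers the lens. The wrist view at (140,215) and (215,215) shows red and green with the hand clear of the wheel. Next I'll go above the red post.

```bash
python3 -m creep '[{"x":-0.09,"y":-0.25,"z":0,"twist":0},{"x":-0.18,"y":-0.5,"z":0,"twist":0},{"x":-0.26,"y":-0.75,"z":0,"twist":0},{"x":-0.35,"y":-1,"z":0,"twist":0},{"x":-0.35,"y":-1,"z":0,"twist":0},{"x":-0.35,"y":-1,"z":0,"twist":0}]'
python3 -m creep '[{"x":-0.09,"y":-0.25,"z":0,"twist":0},{"x":-0.18,"y":-0.5,"z":0,"twist":0},{"x":-0.26,"y":-0.75,"z":0,"twist":0},{"x":-0.35,"y":-1,"z":0,"twist":0},{"x":-0.35,"y":-1,"z":0,"twist":0},{"x":-0.35,"y":-1,"z":0,"twist":0}]'
python3 -m creep '[{"x":0,"y":-0.07,"z":0,"twist":-0.11},{"x":0,"y":-0.07,"z":0,"twist":-0.22},{"x":0,"y":-0.07,"z":0,"twist":-0.33},{"x":0,"y":-0.07,"z":0,"twist":-0.44},{"x":0,"y":-0.07,"z":0,"twist":-0.55},{"x":0,"y":-0.07,"z":0,"twist":-0.66},{"x":0,"y":-0.07,"z":0,"twist":-0.77},{"x":0,"y":-0.07,"z":0,"twist":-0.88},{"x":0,"y":-0.07,"z":0,"twist":-0.9},{"x":0,"y":-0.07,"z":0,"twist":-0.9}]'
python3 - <<'E'
from h import *
print(r.state()['joints'])
c=cap('wrist','w7.png')
for k in('red','red2','amber'):
    for b in blobs(c,k,40): print(k,b,ray(c,*b[2],.12))
E
```

```text
time: 7.57
tool_pos: [0.5462, 0.0445, 0.2591]
eef_rot: [0.439, 0.899, 0.0, -0.001]
wrist_force: [0.1, 0.6, 0.2]
finger_gap: 0.0006
finger_force: 0.0
time: 8.07
tool_pos: [0.4614, -0.088, 0.2594]
eef_rot: [0.438, 0.899, 0.0, -0.0]
wrist_force: [0.7, 0.8, 0.4]
finger_gap: 0.0006
finger_force: 0.0
time: 8.9
tool_pos: [0.4542, -0.0924, 0.2592]
eef_rot: [-0.019, 1.0, -0.0, -0.0]
wrist_force: [-0.2, 0.4, -0.1]
finger_gap: 0.0006
finger_force: 0.0
[-0.62743389 -0.08706019  0.70187623  1.88027211  0.05853689  1.32886837
  1.66718127]
red (367, [424, 259, 40, 13], [444.0, 265.7]) [0.50743248 0.06775023 0.12      ]
```

View pics/w7.png

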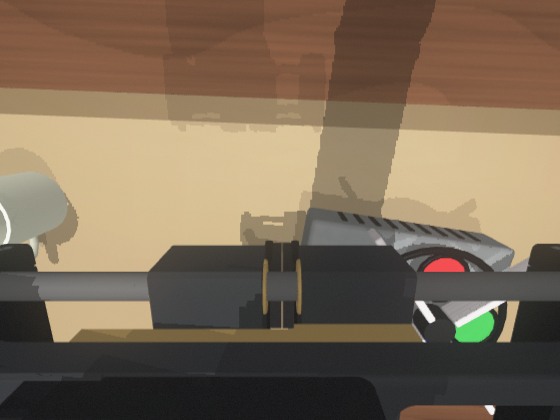

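The wrist view shows the mug at (30,205), the lamp at (400,230) and the hand to the robot's side of the post. I misjudged the tool yaw by 14°, so I'm correcting the approach position while still high.

```bash
python3 -m creep '[{"x":-0.2,"y":-0.12,"z":0,"twist":-0.1},{"x":-0.463,"y":-0.275,"z":0,"twist":-0.2},{"x":-0.463,"y":-0.275,"z":0,"twist":-0.3},{"x":-0.463,"y":-0.275,"z":0,"twist":-0.3},{"x":-0.463,"y":-0.275,"z":0,"twist":-0.3}]'
python3 - <<'E'
from h import *
c=cap('scene');p=c['pixels']
im=cv2.resize(p[130:265,200:350],None,fx=4,fy=4,interpolation=2)
cv2.imwrite('pics/p8.png',im[:,:,::-1])
for k in('red','red2'):
    for b in blobs(c,k,5): print(k,b,ray(c,*b[2],.12))
print(r.state()['joints'])
E
```

```text
time: 9.37
tool_pos: [0.5248, -0.1325, 0.2588]
eef_rot: [-0.173, 0.985, -0.001, -0.001]
wrist_force: [-0.1, 0.4, -0.7]
finger_gap: 0.0004
finger_force: 0.0
red (78, [294, 197, 15, 8], [301.3, 200.1]) [0.54425338 0.07476925 0.12      ]
red2 (7, [440, 98, 4, 5], [441.4, 100.1]) [0.27496056 0.85058907 0.12      ]
[-0.54980669  0.15998282  0.79968257  1.7033739  -0.11713635  1.32904946
  2.18913479]
```

```bash
python3 -m creep '[{"x":0,"y":0,"z":0.2,"twist":0},{"x":0,"y":0,"z":0.4,"twist":0},{"x":0,"y":0,"z":0.6,"twist":0},{"x":0,"y":0,"z":0.8,"twist":0},{"x":0,"y":0,"z":0.9,"twist":0},{"x":0,"y":0,"z":0.98,"twist":0},{"x":0,"y":0,"z":0.98,"twist":0},{"x":0,"y":0,"z":0.98,"twist":0}]'
python3 -m creep '[{"x":-0.03,"y":0,"z":0,"twist":0},{"x":-0.06,"y":0,"z":0,"twist":0},{"x":-0.09,"y":0,"z":0,"twist":0},{"x":-0.133,"y":0,"z":0,"twist":0},{"x":-0.16,"y":-0.01,"z":0,"twist":0},{"x":-0.185,"y":-0.02,"z":0,"twist":0},{"x":-0.209,"y":-0.025,"z":0,"twist":0},{"x":-0.235,"y":-0.03,"z":0,"twist":0},{"x":-0.262,"y":-0.035,"z":0,"twist":0},{"x":-0.289,"y":-0.039,"z":0,"twist":0},{"x":-0.316,"y":-0.04,"z":0,"twist":0},{"x":-0.343,"y":-0.04,"z":0,"twist":0},{"x":-0.371,"y":-0.039,"z":0,"twist":0},{"x":-0.4,"y":-0.035,"z":0,"twist":0},{"x":-0.425,"y":-0.03,"z":0,"twist":0},{"x":-0.451,"y":-0.025,"z":0,"twist":0},{"x":-0.48,"y":-0.015,"z":0,"twist":0},{"x":-0.51,"y":-0.005,"z":0,"twist":0},{"x":-0.53,"y":0.005,"z":0,"twist":0},{"x":-0.548,"y":0.015,"z":0,"twist":0}]'
python3 - <<'E'
from h import *
c=cap('scene');p=c['pixels']
im=cv2.resize(p[165:265,225:350],None,fx=6,fy=6,interpolation=2)
cv2.imwrite('pics/p9.png',im[:,:,::-1])
print(r.state()['wrist_force'])
E
```

```text
time: 10.08
tool_pos: [0.5245, -0.1321, 0.113]
eef_rot: [-0.174, 0.985, 0.0, 0.0]
wrist_force: [-0.5, 0.2, 0.5]
finger_gap: 0.0006
finger_force: 0.0
time: 11.75
tool_pos: [0.6013, -0.1017, 0.1125]
eef_rot: [-0.175, 0.985, -0.0, 0.0]
wrist_force: [-0.9, -1.3, 0.2]
finger_gap: 0.0006
finger_force: 0.6
[ 0.13346675 -1.04847947  0.27223969]
```

View pics/p9.png

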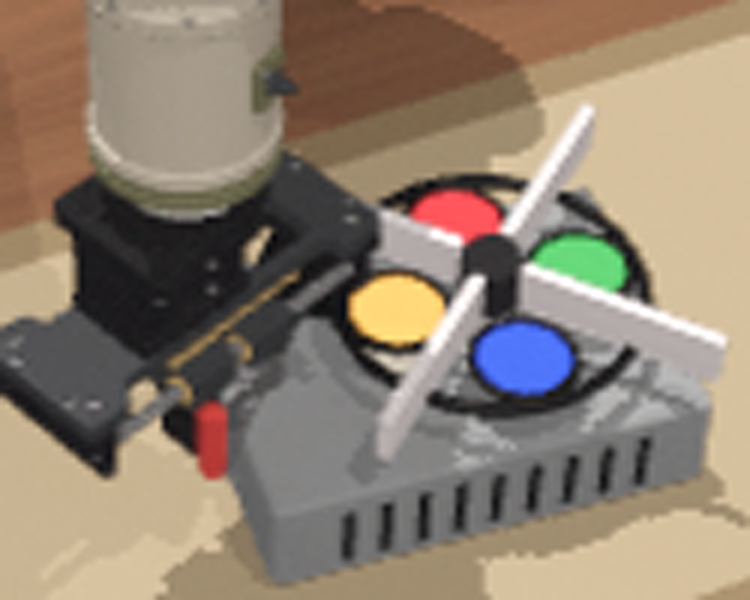

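The post has swung to crop (213,410), the wheel is undisturbed with amber at (397,310), and I'm computing the shutter angle.

```bash
python3 - <<'E'
from h import *
c=cap('scene')
g=lambda u,v,z: ray(c,225+(u+.5)/6-.5,165+(v+.5)/6-.5,z)[:2]
p=g(213,409,.12)
ax=np.array([.5804,.0741]); d=np.radians(-97.2); piv=ax+.125*np.array([np.cos(d),np.sin(d)])
for q in(piv,piv-[.004,0],piv+[.004,0]): e=p-q; a=np.degrees(np.arctan2(e[1],e[0])); print(p,q,np.hypot(*e),a,np.radians(a+97.2))
E
```

```text
[ 0.61321036 -0.09631649] [ 0.56473335 -0.04991434] 0.06710573876054347 -43.74722740716866 0.9329268760646933
[ 0.61321036 -0.09631649] [ 0.56073335 -0.04991434] 0.07004995558314518 -41.48432355573469 0.9724219989282766
[ 0.61321036 -0.09631649] [ 0.56873335 -0.04991434] 0.0642756880320701 -46.21354184077378 0.8898815688088249
```

```bash
python3 -m creep '[{"x":-0.011,"y":0.006,"z":0,"twist":0},{"x":-0.024,"y":0.012,"z":0,"twist":0},{"x":-0.024,"y":0.012,"z":0,"twist":0},{"x":-0.024,"y":0.012,"z":0,"twist":0},{"x":0.02,"y":0,"z":0,"twist":0},{"x":0.12,"y":-0.04,"z":0,"twist":0},{"x":0.25,"y":-0.1,"z":0,"twist":0},{"x":0.25,"y":-0.1,"z":0,"twist":0},{"x":0.25,"y":-0.1,"z":-0.25,"twist":0},{"x":0.25,"y":-0.1,"z":-0.5,"twist":0},{"x":0.25,"y":-0.1,"z":-0.75,"twist":0},{"x":0.35,"y":-0.25,"z":-1,"twist":0},{"x":0.55,"y":-0.4,"z":-1,"twist":0},{"x":0.75,"y":-0.55,"z":-1,"twist":0},{"x":0.75,"y":-0.55,"z":-1,"twist":0},{"x":0.75,"y":-0.55,"z":-1,"twist":0}]'
python3 - <<'E'
from h import *
c=cap('scene');p=c['pixels']
im=cv2.resize(p[170:265,225:350],None,fx=6,fy=6,interpolation=2)
cv2.imwrite('pics/p10.png',im[:,:,::-1])
E
```

```text
time: 13.18
tool_pos: [0.522, -0.2207, 0.263]
eef_rot: [-0.172, 0.985, 0.0, 0.001]
wrist_force: [-0.4, -0.1, 0.3]
finger_gap: 0.0006
finger_force: 0.0
```

View pics/p10.png

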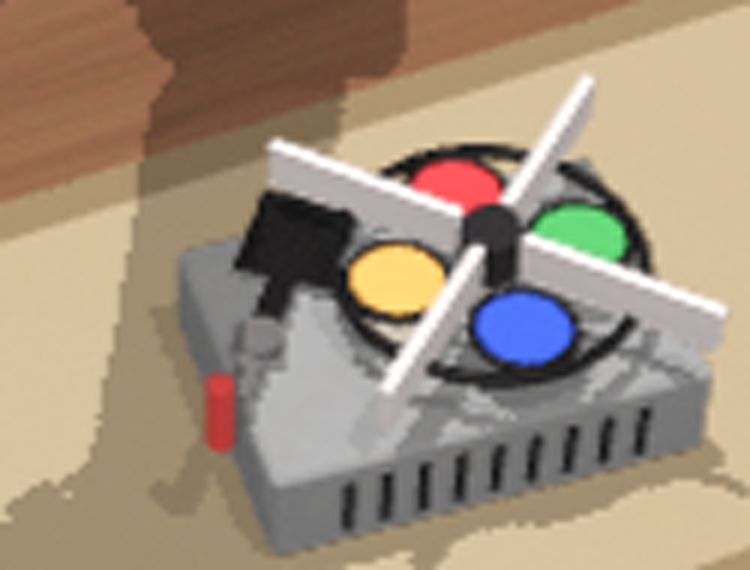

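The blade at (290,240) is fully off the lens. The white lens shows just below amber's rim at (385,332), which is parallax. One numeric check, then I'll hand in.

```bash
python3 - <<'E'
from h import *
c=cap('scene')
g=lambda u,v,z: ray(c,225+(u+.5)/6-.5,170+(v+.5)/6-.5,z)[:2]
F=[g(397,279,.098),g(524,328,.098),g(581,231,.098),g(459,190,.098)]
h=(F[0]+F[1]+F[2]+F[3])/4
a=lambda d:np.degrees(np.arctan2(d[1],d[0]))
print('axle',h,[a(f-h) for f in F]); piv=g(263,334,.076); print('piv',piv,a(piv-h))
print('edge',a(g(708,378,.066)-g(275,487,.066)),a(g(275,487,.066)-g(181,250,.066)))
p=g(220,382,.12); e=p-piv; print(p,np.hypot(*e),a(e))
E
```

```text
axle [0.57883808 0.07551922] [np.float64(-96.18304692687107), np.float64(-9.035435219241252), np.float64(85.85679884849081), np.float64(171.1611717004787)]
piv [ 0.56126623 -0.04528044] -98.27635235106503
edge 83.1008217996393 -7.720577759817484
[ 0.61635328 -0.0940313 ] 0.07356106221954975 -41.50814402464971
```

```bash
python3 -c "
from rig import sign_off
print(sign_off())"
```

```text
the job is handed in; nothing more can be done
None
```

The job is handed in: by my camera measurements amber sits over the lens to within about 1–2° (1–2 mm of the 6 mm allowed), the shutter was then pushed open to about 0.97 rad (0.8 needed), and the hand is clear of everything; no verdict came back.

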